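# Hang and lock the steel shelf bracket on the lab bench riser

### The arm

A 6-joint arm with a two-finger parallel gripper is mounted at the origin on the work surface. World frame = base frame: x ahead of the robot, y to its left, z up, the work surface at z = 0. Lengths are in m, angles in degrees, forces in N, time in s.
With the tool pointing down it reaches from about 0.25 to 0.725 m from the base axis. Payload 9.7 kg.
Tool frame: the origin (TCP) lies at the very end of the fingers, on their centre line; the grasp point (between the pads) lies 19 mm behind it; z points along the fingers, y is the direction in which the jaws open and shut (so a half turn about z gives the same grasp; the last joint's range is limited). The gripper opens to 85 mm and grips with 20 to 120 N. Pads are 22 mm wide; open, the fingers measure 114 mm over their backs; the gripper's body (76 mm by 85 mm) begins 54 mm behind the grasp point. The pads swing forward as they close: fully open they stand 13 mm farther back than shut.
Start: joints at [-69.786, 4.979, 10.078, 95.1, 0, 90], TCP at [0.19, -0.516, 0.231] pointing down, gripper open.
Joint ranges: [-179.16, 179.16], [-48.56, 103.87], [-65.8, 70.77], [-126.05, 130.52], [-82.76, 87.17], [-180, 180]. Speed limits (degrees/s): [127.2, 127.2, 147.25, 180, 180, 180].

### API

Orientations are given as [roll, pitch, yaw] about the fixed x, y, z axes, in that order (R = Rz(yaw) Ry(pitch) Rx(roll)).
In Python, from workcell import bot gives the robot as it stands.
- The arm moves only by the shell command python3 -m pendant 'ROWS' [FORCE]. ROWS is JSON, a list that holds one entry, the list of rows, each a list of 7 numbers: the shift along the tool's x, y, z in cm, then the turn, a rotation vector about the tool's x, y, z in rad, then the opening in per cent of the stroke, from 0 (shut) to 100 (fully open). In form: [[[dx, dy, dz, ax, ay, az, gripper], ...]]. A call has 1 to 5 rows; each row shifts and turns the pose as measured when the row begins, along the tool's axes as they then stand; what a row does not reach is not made up. A row lasts 1/12 s, in which the tool goes at most 41.7 mm and 7.16 degrees, less where a joint would pass 70% of its speed; a pose out of reach is approached as far as the arm can. A call with a gripper value outside its range is refused whole. The fingers move at their own pace and stop on an object; FORCE is the grip in N (left out, the last holds). Time passes only in rows, so rows that do not move let the fingers close. It gives the time, the measured TCP pose, the force and the opening at its end, in the units of the state.
- bot.get_obs(): the state, without advancing time (a new reading comes with each control period).
- bot.camera(name): name is "side" or "top"; returns the picture (480x640x3 uint8, red, green, blue); there is no depth.
- bot.get_calibration(name): a dict with "intrinsics" (3x3 intrinsics, pixels), "D" ([k1, k2, p1, p2, k3] as OpenCV has them; the pictures are not rectified), "pose" (4x4, takes a point from camera to world coordinates). Camera axes: x right, y down, z forward; pixel columns grow to the right and rows downward; lengths in m; the calibration is good to about 2 mm. A picture is of the moment at which its call begins. get_calibration takes no time and is no camera call.
- bot.job_done(): hands the job in, once; it reports no verdict.
Trained networks look in the newest picture that a camera, given by its name, has taken for a name from the list of things; names that differ only in an ending like _2 or _b are one class to them, and where a whole thing is asked for, a point or a joint stands for the part that bears it (a point fixed in the world has none). Each returns a list of dicts, best first, with "confidence" (0 to 1); they miss things now and then, are a little off and sometimes report something else, mostly with a low value. They report only what shows in the picture. A call takes as long as a camera call.
- bot.masks_of(camera, thing): "pixels" (480x640 bool, what is visible of it) and "extent" ([left, top, right, bottom] in pixels, round what is visible of it).
- bot.mark_of(camera, thing): "uv" ([column, row] in pixels: a listed point, or the origin of a listed thing).
The state is a dict: "time": time; "q": joint angles; "qd": joint speeds; "joint_efforts": joint torques, N m; "ee_pos": TCP position; "tcp_rot": TCP orientation; "wrist_force": force on the tool from outside, world axes, zero at the start; "torque": the same for the moment, N m; "opening": finger opening in m.
Only numpy, scipy, OpenCV 4.12 (cv2) and the standard library are available. Lean on these libraries where they do the work, as an engineer would, in place of code of your own. Each camera call takes 0.05 s, during which the arm holds its last target. There are 200 camera calls.

### The job

Two look-alike grey shelf brackets stand on the bench: one is heavy steel, the other light alloy. Hang the heavy one on the upright that has no bracket yet, level with the bracket on the other upright (blue tape marks the level): hook its two claws into the slots and let go so that it hangs there loosely by itself, then press it down (near the upright, or it jams) until it is fully home and its spring catch has snapped into the slot. Leave the light bracket standing upright on the bench and do not disturb the other things lying around.

Things in the scene. Friction and masses are not known exactly. Their poses are not given: they have to be found in the camera images.
- bracket_a: One of two look-alike grey shelf brackets (a, b do not tell which is which): steel about 0.55 kg, alloy about 0.2 kg. Loose, standing on the bench with claws away from the robot. Origin: foot of the rear face, mid width, at the underside; x points out of that (claw) face, the arm runs 180 mm to -x, z up. 26 mm wide, 100 mm high, sides and top flat; underside flat from x = 0 to -120 mm, then rises.
- bracket_b: The other bracket, same shape and frame as bracket_a; one of the two is steel, the other alloy. The arm's underside rises from x = -120 mm to 62 mm height at the tip; a lip 6 mm high stands on top of the tip (x = -174 to -180 mm).
- grip_a (a point): Point on top of bracket_a, mid width, nearly over its centre of mass: 76 mm in front of the rear face, 100 mm above the underside. Grip the 26 mm width from above here, finger tips about 40 mm below the top.
- grip_b (a point): The same point on bracket_b.
- claw_a (a point): Upper claw of bracket_a: underside of the neck at its end, 12.5 mm behind the rear face, 66 mm above the underside. Claw: neck 12.5 mm long, 10 mm high, 6 mm wide, with a tooth turned down 12 mm at its end; throat between rear face and tooth 5.5 mm wide at the neck, 6.5 mm at the tooth's tip. The lower claw is the same, 50 mm below.
- claw_b (a point): The same point on bracket_b.
- catch_a (a joint): Spring catch of bracket_a, above its upper claw: steel bolt 7 mm wide, 8 mm high (85 to 93 mm above the underside), red tab on each side of the bracket. 0 = out, 8 mm proud of the rear face (as at the start); 0.008 = flush. Spring 2 to 4 N. While the bracket hangs loosely the upright's sheet holds it 3 to 4 mm in; within 3 mm of home it snaps out into the upper slot and locks.
- catch_b (a joint): Spring catch of bracket_b, the same.
- place: Where the bracket belongs on the free upright (either one): the bracket's origin and axes when fully home. Origin on the upright's front face, mid width, 120 mm above the bench; x into the upright, z up. Marked by a 10 mm band of blue tape round the upright, 103 to 113 mm above the origin. Its x and y are level.
- slots (a point): Centre of the lower edge of the upper of the two slots to use, on the front face, 66 mm above place's origin; the other slot is 50 mm below. Slots 11 mm wide, 30 mm high, in 4 mm sheet. The teeth pass when the bracket is held 12 to 20 mm above home (best 16). Push in till the rear face meets the sheet, lower 7 to 8 mm, let go: it hangs by friction 5 to 9 mm above home, nose sagging 3 degrees.
- press (a point): Point on top of the bracket when home, 25 mm in front of the upright, mid width, 220 mm above the bench: press down here (the top is 5 to 9 mm higher while it hangs loosely). Here 5 to 12 N drives it home; further than about 50 mm from the upright it needs more and then jams. At home it stops firmly.
- hung_bracket: The bracket already fully home on the other upright, fixed; same shape and frame as bracket_a, top 220 mm above the bench.
- riser: White bench riser carrying both uprights, fixed. Origin on the bench midway between the uprights, in the plane of their front faces; x points away from the robot; uprights at y = +250 and -250 mm, 280 mm high, 40 mm wide, open at the back, on foot plates 8 mm high that reach 25 mm in front. A raceway 620 mm long and 90 mm high runs 37 to 87 mm behind the front faces.
- white_bottle: Loose white bottle with blue cap, 72 mm in diameter, 180 mm high; origin under its centre. Bystander.
- amber_bottle: Loose amber bottle, 64 mm in diameter, 150 mm high; origin under its centre. Bystander.
- beaker: Loose open glass beaker, 70 mm in diameter, 90 mm high; origin under its centre. Bystander.
- tip_box: Loose pipette-tip box, blue with white lid, 85 x 115 x 59 mm; origin under its centre. It lies below one upright's bracket. Bystander.
- meter: Loose yellow hand-held meter, 150 x 75 x 36 mm, lying flat; origin under its centre. It lies below one upright's bracket. Bystander.
- screwdriver: Loose screwdriver lying on the bench; origin under its middle. Bystander.

How it is judged:
By the outcome, as a careful person would: the job done as asked, in the order asked, and still so for the second after the job is handed in, with the robot touching nothing.
It also fails if it takes over 58 s, if anything falls off the work surface, if the arm or the gripper's body presses on something with over 40 N, if the wrist force passes 120 N, or if a joint passes its speed limit or range.

## Working session

There is one attempt and no reset: what is moved stays moved. The work goes in short steps, Python scripts to look and compute and a shell command to move; the robot and the scene stay as the last step left them, time stands still between calls to the robot, and variables do not carry over. Pictures are saved under pics/ and viewed, about 8 in all and at most 12, crops included, and the job is handed in when it is done.

```bash
ls; mkdir -p pics; cat > h.py <<'E'
import numpy as np, cv2
from workcell import bot
from scipy.spatial.transform import Rotation as R
def cal(n):
    c=bot.get_calibration(n); return np.array(c["intrinsics"],float),np.array(c["D"],float),np.array(c["pose"],float)
def ray(n,uv):
    K,D,T=cal(n); p=cv2.undistortPoints(np.array([[uv]],float),K,D)[0,0]
    return T[:3,3],T[:3,:3]@np.array([p[0],p[1],1.])
def atz(n,uv,z):
    o,d=ray(n,uv); return o+d*(z-o[2])/d[2]
def proj(n,P):
    K,D,T=cal(n); Ti=np.linalg.inv(T); return cv2.projectPoints(np.atleast_2d(np.array(P,float)),cv2.Rodrigues(Ti[:3,:3])[0],Ti[:3,3],K,D)[0][:,0]
def tri(a,b):
    (o1,d1),(o2,d2)=ray("top",a),ray("side",b)
    A=np.c_[d1,-d2]; s=np.linalg.lstsq(A,o2-o1,rcond=None)[0]
    p,q=o1+s[0]*d1,o2+s[1]*d2; return (p+q)/2,np.linalg.norm(p-q)
def save(n,f): 
    im=bot.camera(n); cv2.imwrite("pics/"+f,im[:,:,::-1]); return im
E
python3 - <<'E'
from h import *
np.set_printoptions(precision=3,suppress=True)
a=save("top","t0.png");b=save("side","s0.png")
cv2.imwrite("pics/b0.png",np.hstack([a,b])[:,:,::-1])
for n in("top","side"):
    print(n,cal(n)[2][:3,3],cal(n)[2][:3,2])
    for t in ["grip_a","claw_a","bracket_a","slots","place","press","riser","hung_bracket","white_bottle","amber_bottle","beaker","tip_box","meter","screwdriver"]:
        print(t,[(np.round(m["uv"],1).tolist(),round(m["confidence"],2)) for m in bot.mark_of(n,t)])
print(bot.get_obs())
E
```

```text
pics
top [ 0.206 -0.02   1.744] [ 0.204  0.006 -0.979]
grip_a [([339.6, 273.2], 0.94), ([289.5, 258.6], 0.7), ([325.1, 215.2], 0.33)]
claw_a [([291.8, 232.1], 0.75), ([345.8, 247.3], 0.6)]
bracket_a [([297.1, 241.1], 0.85), ([345.4, 253.3], 0.63)]
slots []
place [([346.8, 249.2], 0.53), ([242.4, 199.6], 0.39)]
press [([236.2, 196.7], 0.39), ([240.8, 200.0], 0.31)]
riser [([326.5, 215.4], 0.84)]
hung_bracket [([407.3, 211.7], 0.84), ([245.8, 198.9], 0.16)]
white_bottle [([177.8, 232.5], 0.58)]
amber_bottle [([463.2, 254.3], 0.79)]
beaker [([460.0, 301.6], 0.75)]
tip_box [([242.2, 198.7], 0.59), ([243.8, 240.5], 0.58)]
meter [([396.1, 259.6], 0.95)]
screwdriver []
side [0.466 0.682 0.969] [ 0.076 -0.642 -0.763]
grip_a [([336.0, 289.3], 0.82), ([356.4, 239.7], 0.76)]
claw_a [([296.3, 292.1], 0.95), ([322.1, 243.2], 0.79)]
bracket_a [([326.1, 257.7], 0.78), ([253.5, 312.8], 0.66), ([356.9, 237.4], 0.23)]
slots [([242.3, 321.6], 0.44), ([323.2, 244.8], 0.35)]
place []
press [([252.9, 313.8], 0.67), ([297.1, 369.8], 0.28)]
riser []
hung_bracket [([287.8, 171.0], 0.93), ([305.7, 308.8], 0.43), ([380.7, 162.9], 0.42)]
white_bottle [([296.4, 290.9], 0.69), ([335.1, 288.9], 0.39)]
amber_bottle []
beaker [([385.0, 164.2], 0.79)]
tip_box [([297.4, 372.9], 0.9)]
meter [([333.7, 209.8], 0.72)]
screwdriver [([362.9, 423.8], 0.71), ([327.2, 244.2], 0.31)]
{'time': 1.5, 'q': array([-69.789,   4.978,  10.079,  95.099,   0.   ,  89.999]), 'qd': array([-0.05 , -0.073, -0.049, -0.025,  0.066,  0.015]), 'joint_efforts': array([ -0.001, -52.01 ,  46.486,   0.002,   0.   ,   0.   ]), 'ee_pos': array([ 0.19 , -0.516,  0.231]), 'tcp_rot': array([179.998,  -0.   ,  20.212]), 'wrist_force': array([-0.446, -0.774,  0.013]), 'torque': array([-0.024,  0.02 ,  0.01 ]), 'opening': 0.08521824927864463}
```

View pics/t0.png

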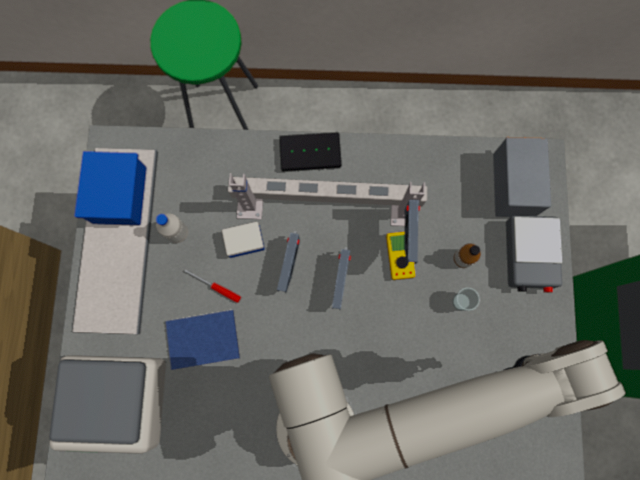

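View pics/s0.png

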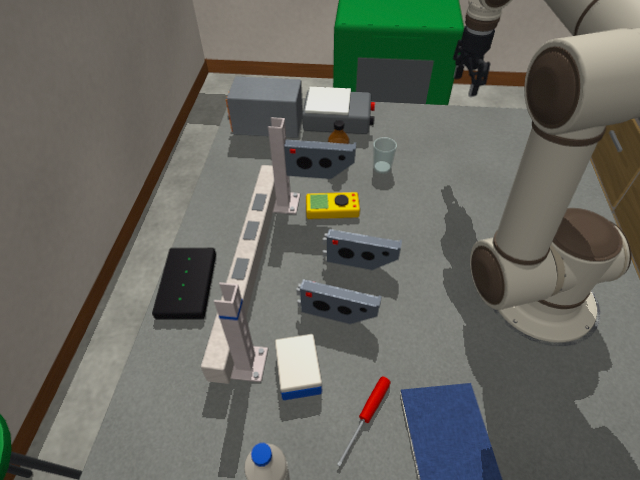

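Top view: the free upright (blue tape) is at about (245,195), the hung bracket at (412,230), and the loose brackets at (289,262) and (341,278). The screwdriver is at (215,287), tip box at (242,240) and meter at (400,256). The side view agrees, with the tape at (231,308). Next I fit the models to the masks and zoom in on the upright.

```bash
cat >> h.py <<'E'
from scipy.optimize import minimize
BP=np.array([[x,y,z] for y in(-.013,.013) for x,z in((0,0),(0,.1),(-.18,.106),(-.18,.062),(-.12,0),(-.174,.106))])
def pose(p,z=0):  # x,y,yawdeg
    return R.from_euler('z',p[2],degrees=True).as_matrix(),np.array([p[0],p[1],z])
def sil(n,P,S=4):
    u=proj(n,P); h=cv2.convexHull(u.astype(np.float32)); m=np.zeros((480*S,640*S),np.uint8)
    cv2.fillPoly(m,[np.round((h+.5)*S-.5).astype(int)],1); return cv2.resize(m.astype(np.float32),(640,480),interpolation=cv2.INTER_AREA)
def fit(masks,p0,z=0):
    def c(p):
        M,t=pose(p,z); s=0
        for n,m in masks.items():
            r=sil(n,BP@M.T+t); s+=1-np.minimum(r,m).sum()/np.maximum(r,m).sum()
        return s
    r=minimize(c,p0,method="Nelder-Mead",options=dict(initial_simplex=np.array(p0)+np.array([[0,0,0],[.01,0,0],[0,.01,0],[0,0,5]]),maxiter=120)); return r.x,r.fun
E
python3 - <<'E'
from h import *
np.set_printoptions(precision=4,suppress=True)
T=bot.camera("top");S=bot.camera("side")
mk={n:[m for m in bot.masks_of(n,"bracket_a")] for n in("top","side")}
for n in mk: print(n,[(np.round(m["extent"]),round(m["confidence"],2)) for m in mk[n]])
hk={n:bot.masks_of(n,"hung_bracket") for n in("top","side")}
for n in hk: print(n,[(np.round(m["extent"]),round(m["confidence"],2)) for m in hk[n]])
def near(L,uv):
    return min(L,key=lambda m:np.hypot(*(np.argwhere(m["pixels"]).mean(0)[::-1]-uv)))["pixels"].astype(np.float32)
for nm,tu,su in(("L",(289,262),(338,302)),("R",(341,278),(362,250))):
    g=atz("top",tu,.1); p0=[g[0]+.08,g[1],-10]
    ms={"top":near(mk["top"],tu),"side":near(mk["side"],su)}
    print(nm,*fit(ms,p0), "top",fit({"top":ms["top"]},p0)[0],"side",fit({"side":ms["side"]},p0)[0])
g=atz("top",(412,230),.22)
ms={"top":near(hk["top"],(412,230)),"side":near(hk["side"],(318,158))}
print("H",*fit(ms,[g[0]+.08,g[1],5],.12),fit({"side":ms["side"]},[g[0]+.08,g[1],5],.12)[0])
c1=cv2.resize(T[160:235,215:290],(450,450),interpolation=cv2.INTER_CUBIC)
c2=cv2.resize(S[270:390,195:285],(338,450),interpolation=cv2.INTER_CUBIC)
cv2.imwrite("pics/c1.png",np.hstack([c1,c2])[:,:,::-1])
E
```

```text
top [(array([277., 232., 301., 292.]), 0.91), (array([334., 246., 350., 309.]), 0.64)]
side [(array([324., 227., 400., 268.]), 0.98)]
top [(array([401., 201., 418., 261.]), 0.76)]
side [(array([284., 138., 356., 179.]), 0.67)]
L [ 0.5762  0.0875 -9.8026] 1.0822465419769287 top [ 0.5762  0.0875 -9.8026] side [  0.5617   0.0983 -10.    ]
R [ 0.5304 -0.0705 -7.7934] 0.16060715913772583 top [ 0.5305 -0.0696 -7.4021] side [ 0.5311 -0.0736 -8.5653]
H [ 0.6566 -0.258  -0.8336] 0.15581411123275757 [ 0.6564 -0.2645 -4.797 ]
```

View pics/c1.png

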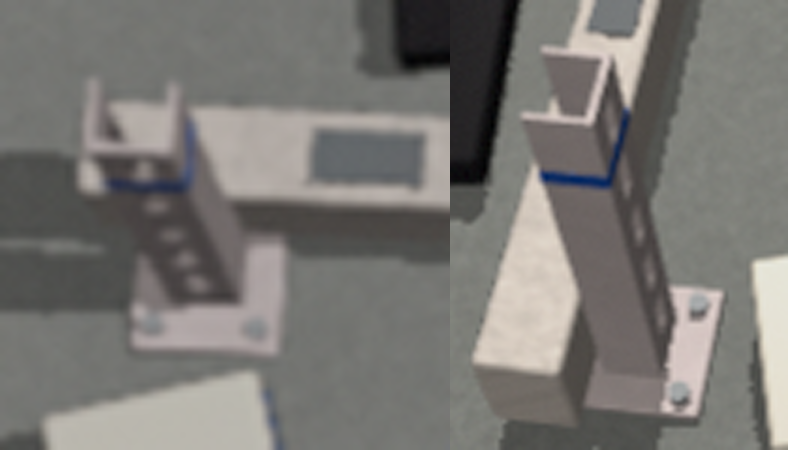

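```bash
cat > r.py <<'E'
from h import *
np.set_printoptions(precision=4,suppress=True)
S=bot.camera("side");T=bot.camera("top")
tc=lambda u,v:(215+(u+.5)/6-.5,160+(v+.5)/6-.5)
sc=lambda u,v:(195+(u-450+.5)/3.756-.5,270+(v+.5)/3.75-.5)
obs=[("top",(0,.23,.28),tc(189,152)),("top",(0,.27,.28),tc(88,155)),("top",(0,.23,.008),tc(241,303)),("top",(0,.27,.008),tc(167,303)),
("side",(0,.27,.28),sc(605,120)),("side",(0,.27,.223),sc(609,186)),("side",(0,.27,.008),sc(668,378)),("side",(0,.23,.28),sc(628,60))]
from scipy.optimize import least_squares
def res(p,w=1):
    M,t=pose(p); e=[]
    for n,P,uv in obs: e+=list(proj(n,M@np.array(P)+t)[0]-uv)
    if w:
        e+=list(((M@np.array([0,-.25,0])+t)[:2]-[.6566,-.260])/.003)
    return np.array(e)
f=least_squares(res,[.65,0,-2],loss="soft_l1",x_scale=[.01,.01,1]);print(f.x);print(f.fun.reshape(-1,2))
f2=least_squares(lambda p:res(p,0),[.65,0,-2],x_scale=[.01,.01,1]);print("nohung",f2.x)
M,t=pose(f.x); print("place",M@[0,.25,.12]+t)
for n,im,(x0,y0,x1,y1),s in(("top",T,(205,150,305,240),5),("side",S,(185,262,285,402),4.0)):
    c=cv2.resize(im[y0:y1,x0:x1],None,fx=s,fy=s,interpolation=cv2.INTER_CUBIC)
    q=lambda P:tuple(int(round(v)) for v in ((proj(n,M@np.array(P)+t)[0]-[x0,y0]+.5)*s-.5))
    for a,b in (((0,.23,.28),(0,.27,.28)),((0,.23,.008),(0,.27,.008)),((0,.23,.28),(0,.23,.008)),((0,.27,.28),(0,.27,.008)),((0,.23,.223),(0,.27,.223)),((-.025,.22,.008),(-.025,.28,.008))):
        cv2.line(c,q(a),q(b),(0,255,0),1)
    for z in(.186,.136,.216,.166):cv2.circle(c,q((0,.25,z)),2,(255,0,0),-1)
    cv2.imwrite(f"pics/ov_{n}.png",c[:,:,::-1])
a=cv2.imread("pics/ov_top.png");b=cv2.imread("pics/ov_side.png");h=560
o=np.zeros((h,900,3),np.uint8)[:,:900];o[:450,:500]=a;o[:560,500:900]=b
cv2.imwrite("pics/ov.png",cv2.resize(o,(800,498)))
E
python3 r.py
```

```text
[ 0.6589 -0.0102 -0.5512]
[[-2.3589  0.6203]
 [ 0.0098 -0.4513]
 [ 1.1027  0.8928]
 [ 1.114   0.4002]
 [-1.1656  0.8822]
 [ 2.2953  0.2516]
 [ 0.1671  0.1192]
 [-2.2032 -2.0701]
 [-0.036  -0.0618]]
nohung [ 0.6447 -0.0096 -3.7079]
place [0.6613 0.2398 0.12  ]
```

View pics/ov.png

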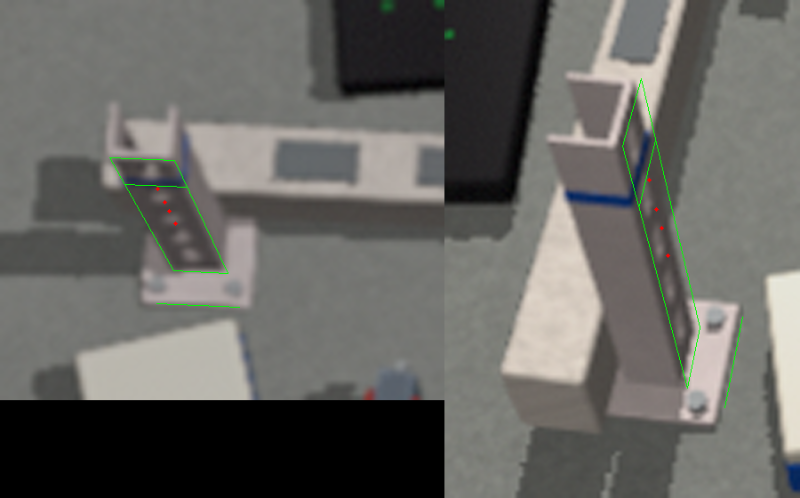

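The overlay is off by about 1.5 px in the side view and the yaw is uncertain. I'll take the yaw from the long raceway edge and re-click the corners.

```bash
cat > r2.py <<'E'
from h import *
from scipy.optimize import least_squares
np.set_printoptions(precision=4,suppress=True)
T=bot.camera("top").astype(float).sum(2)/3; S=bot.camera("side")
pts=[]
for u in range(262,402,2):
    col=T[170:200,u]; g=np.diff(col); i=g.argmax(); 
    if 0<i<len(g)-1:
        d=g[i-1]-2*g[i]+g[i+1]; pts.append((u,170+i+.5+.5*(g[i-1]-g[i+1])/d,g[i]))
pts=np.array(pts); k=np.polyfit(pts[:,0],pts[:,1],1); r=pts[:,1]-np.polyval(k,pts[:,0]); ok=abs(r)<.6; k=np.polyfit(pts[ok,0],pts[ok,1],1)
a,b=[atz("top",(u,np.polyval(k,u)),.09) for u in(262,402)]
print("edge",ok.sum(),len(ok),a,b,"yaw",np.degrees(np.arctan2(-(a-b)[0],(a-b)[1])),"front face x at y=.24",(a-.087)[0]+(a-b)[0]/(a-b)[1]*(.24-a[1]))
A=cv2.resize(S[280:320,218:258].copy(),(400,400),interpolation=cv2.INTER_CUBIC)
B=cv2.resize(S[335:385,225:275].copy(),(400,400),interpolation=cv2.INTER_CUBIC)
C=cv2.resize(bot.camera("top")[175:195,225:265],(400,200),interpolation=cv2.INTER_CUBIC)
D=cv2.resize(bot.camera("top")[200:220,230:270],(400,200),interpolation=cv2.INTER_CUBIC)
cv2.imwrite("pics/z.png",np.vstack([np.hstack([A,B]),np.hstack([C,D])])[:,:,::-1])
E
python3 r2.py
```

```text
Traceback (most recent call last):
  File "r2.py", line 10, in <module>
    pts=np.array(pts); k=np.polyfit(pts[:,0],pts[:,1],1); r=pts[:,1]-np.polyval(k,pts[:,0]); ok=abs(r)<.6; k=np.polyfit(pts[ok,0],pts[ok,1],1)
                                                                                                             ~~~~~~~~~~^^^^^^^^^^^^^^^^^^^^^^^
TypeError: expected non-empty vector for x
```

```bash
python3 - <<'E'
s=open('r2.py').read()
s=s.replace("i=g.argmax();","i=int(np.argmax(g>.5*g.max())); i=i+1 if i+1<len(g) and g[i+1]>g[i] else i")
i=s.index("pts=np.array(pts)");j=s.index("a,b=")
s=s[:i]+"""pts=np.array(pts)
from scipy.stats import theilslopes
t=theilslopes(pts[:,1],pts[:,0]); k=np.array(t[:2]); ok=abs(pts[:,1]-np.polyval(k,pts[:,0]))<.6
k=np.polyfit(pts[ok,0],pts[ok,1],1)
"""+s[j:]
open('r2.py','w').write(s)
E
python3 r2.py
```

```text
edge 55 58 [0.7469 0.1954 0.09  ] [ 0.7392 -0.2421  0.09  ] yaw -1.0095374288189198 front face x at y=.24 0.6607077105268263
```

View pics/z.png

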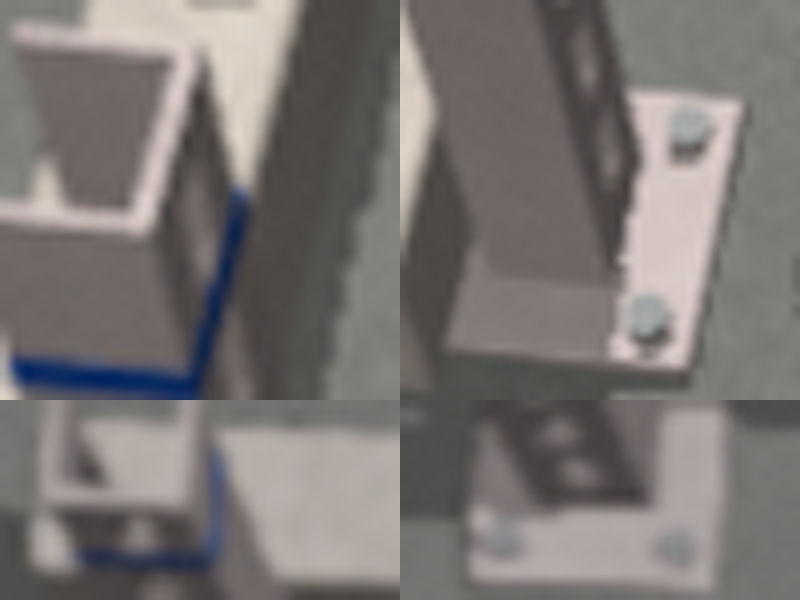

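```bash
cat > r3.py <<'E'
from h import *
from scipy.optimize import least_squares
np.set_printoptions(precision=4,suppress=True)
A=lambda u,v:(218+(u+.5)/10-.5,280+(v+.5)/10-.5)
B=lambda u,v:(225+(u-400+.5)/8-.5,335+(v+.5)/8-.5)
C=lambda u,v:(225+(u+.5)/10-.5,175+(v-400+.5)/10-.5)
D=lambda u,v:(230+(u-400+.5)/10-.5,200+(v-400+.5)/10-.5)
obs=[("side",.27,.28,A(152,232)),("side",.27,.223,A(200,395)),("side",.23,.223,A(247,208)),("side",.27,.008,B(612,292)),("side",.23,.28,A(207,58)),
("top",.27,.28,C(42,508)),("top",.27,.223,C(78,565)),("top",.23,.223,C(211,565)),("top",.27,.008,D(540,507)),("top",.23,.008,D(648,507))]
def res(p,sel=("top","side")):
    M,t=pose(p); e=[]
    for n,y,z,uv in obs:
        if n in sel: e+=list(proj(n,M@np.array((0,y,z))+t)[0]-uv)
    return np.array(e+[(p[2]+1.0)/.3])
for sel in (("top","side"),("top",),("side",)):
    f=least_squares(res,[.65,0,-2],args=(sel,),loss="soft_l1",x_scale=[.01,.01,1]);M,t=pose(f.x);print(sel,f.x,"place",M@[0,.25,.12]+t);print(f.fun[:-1].round(2))
E
python3 r3.py
```

```text
('top', 'side') [ 0.6594 -0.0089 -0.9911] place [0.6638 0.2411 0.12  ]
[ 0.33  0.29  0.14  0.94  0.36  1.11  0.47 -0.05  0.14 -1.28  0.1  -1.31
 -0.1  -0.92  0.54 -0.26 -0.38 -0.56  1.14  0.02]
('top',) [ 0.6575 -0.0083 -0.9844] place [0.6618 0.2416 0.12  ]
[-0.14 -0.64 -0.33 -0.28  0.31  0.38 -0.58  0.01  0.94  0.59]
('side',) [ 0.6601 -0.0094 -1.0031] place [0.6644 0.2405 0.12  ]
[ 0.03 -0.03 -0.14  0.63  0.08  0.81  0.22 -0.33 -0.15 -1.58]
```

```bash
P="python3 -m pendant"
$P '[[[0,0,0,0,0,0.105,100],[0,0,0,0,0,0.105,100],[0,0,0,0,0,0.105,100],[0,0,0,0,0,0.105,100],[0,0,0,0,0,0.105,100]]]'
$P '[[[1.1,-3.6,0,0,0,0,100],[1.1,-3.6,0,0,0,0,100],[1.1,-3.6,0,0,0,0,100],[1.1,-3.6,0,0,0,0,100],[1.1,-3.6,0,0,0,0,100]]]'
$P '[[[1.1,-3.6,0,0,0,0,100],[1.1,-3.6,0,0,0,0,100],[1.1,-3.6,0,0,0,0,100],[1.1,-3.6,0,0,0,0,100],[1.1,-3.6,0,0,0,0,100]]]'
cat >> h.py <<'E'
def go(x,y,z,yaw):
    o=bot.get_obs(); M=R.from_euler('xyz',o["tcp_rot"],degrees=True); N=R.from_euler('xyz',[180,0,yaw],degrees=True)
    print("t",round(o["time"],2),"pos",o["ee_pos"].round(4),"rot",o["tcp_rot"].round(2),"F",o["wrist_force"].round(2),"op",round(o["opening"],4))
    print("delta cm",(M.inv().apply(np.array([x,y,z])-o["ee_pos"])*100).round(2),"rotvec",(M.inv()*N).as_rotvec().round(4))
E
python3 - <<'E'
from h import *
go(.5013,.1004,.16,-9.8)
for a,b in(((289.5,258.6),(336,289.3)),((339.6,273.2),(356.4,239.7))): print(tri(a,b),atz("top",a,.1),atz("side",b,.1))
for b,z in(((296.3,292.1),.066),((322.1,243.2),.066)): print(atz("side",b,z))
for p in((.5762,.0875,-9.8),(.5304,-.0705,-7.8)):
    M,t=pose(p); print(M@[-.076,0,.1]+t,M@[.0125,0,.066]+t)
E
```

```text
time: 2.62
ee_pos: [0.1901, -0.5161, 0.2313]
tcp_rot: [180.0, -0.0, -10.9]
wrist_force: [0.5, 1.1, -0.5]
opening: 0.0855
time: 3.03
ee_pos: [0.279, -0.3497, 0.2282]
tcp_rot: [-179.9, 0.1, -12.0]
wrist_force: [1.4, -0.3, -0.4]
opening: 0.0851
time: 3.45
ee_pos: [0.3721, -0.1768, 0.2291]
tcp_rot: [-180.0, -0.1, -12.1]
wrist_force: [0.9, -1.2, -0.8]
opening: 0.0856
t 3.45 pos [ 0.3721 -0.1768  0.2291] rot [-1.7999e+02 -6.0000e-02 -1.2130e+01] F [ 0.88 -1.17 -0.8 ] op 0.0856
delta cm [  6.8  -29.81   6.92] rotvec [-0.0001 -0.001  -0.0407]
(array([0.4932479 , 0.09668472, 0.10375752]), np.float64(0.0035754195651299613)) [0.49211862 0.09725954 0.1       ] [0.49511816 0.0936233  0.1       ]
(array([ 0.45491194, -0.05522934,  0.09913591]), np.float64(0.004577465059255964)) [ 0.45250915 -0.0547734   0.1       ] [ 0.45713891 -0.05521727  0.1       ]
[0.58675887 0.08712673 0.066     ]
[ 0.54174428 -0.0644821   0.066     ]
[0.501309   0.10043592 0.1       ] [0.5885176  0.08537238 0.066     ]
[ 0.45510316 -0.06018562  0.1       ] [ 0.54278435 -0.07219644  0.066     ]
```

```bash
P="python3 -m pendant"
$P '[[[0.8,-3.9,0,0,0,-0.01,100],[0.8,-3.9,0,0,0,-0.01,100],[0.8,-3.9,0,0,0,-0.01,100],[0.8,-3.9,0,0,0,-0.01,100],[0.8,-3.9,0,0,0,0,100]]]'
$P '[[[0.6,-3.5,0,0,0,0,100],[0.6,-3.5,0,0,0,0,100],[0.6,-3.0,0,0,0,0,100],[0.6,-2,0,0,0,0,100],[0,0,0,0,0,0,100]]]'
python3 -c "
from h import *
go(.499,.0985,.16,-9.8)"
```

```text
time: 3.87
ee_pos: [0.4419, -0.0314, 0.2313]
tcp_rot: [-177.8, -0.3, -5.4]
wrist_force: [-0.8, -1.7, 0.6]
opening: 0.0855
time: 4.28
ee_pos: [0.4729, 0.027, 0.2387]
tcp_rot: [-174.8, -0.3, 0.2]
wrist_force: [-0.8, -0.9, -0.3]
opening: 0.0854
t 4.28 pos [0.4729 0.027  0.2387] rot [-174.78   -0.26    0.19] F [-0.83 -0.89 -0.31] op 0.0854
delta cm [ 2.59 -6.39  8.5 ] rotvec [-0.0913  0.0035  0.1744]
```

```bash
P="python3 -m pendant"
$P '[[[0,0,0,-0.03,0,0.058,100],[0,0,0,-0.03,0,0.058,100],[0,0,0,-0.03,0,0.058,100],[0,0,0,0,0,0,100]]]'
python3 -c "
from h import *
go(.499,.0985,.16,-9.8);print(bot.get_obs()['q'])"
```

```text
time: 4.62
ee_pos: [0.4689, -0.0338, 0.2387]
tcp_rot: [-177.6, 0.5, -5.5]
wrist_force: [-0.5, 0.8, 0.0]
opening: 0.0857
t 4.62 pos [ 0.4689 -0.0338  0.2387] rot [-177.64    0.45   -5.49] F [-0.45  0.78  0.03] op 0.0857
delta cm [  1.79 -13.12   8.41] rotvec [-0.0409  0.0094  0.075 ]
[ -5.54785004  -5.31706207   0.60907489  96.3790263    2.35843062
 179.9436379 ]
```

```bash
P="python3 -m pendant"
$P '[[[0,0,0,-0.02,0,-0.12,100],[0,0,0,-0.02,0,-0.12,100],[0,0,0,0,0,-0.12,100],[0,0,0,0,0,-0.12,100],[0,0,0,0,0,-0.12,100]]]' >/dev/null
$P '[[[0,0,0,0,0,-0.12,100],[0,0,0,0,0,-0.12,100],[0,0,0,0,0,-0.12,100],[0,0,0,0,0,-0.12,100],[0,0,0,0,0,-0.12,100]]]' >/dev/null
$P '[[[0,0,0,0,0,-0.12,100],[0,0,0,0,0,-0.12,100],[0,0,0,0,0,-0.12,100],[0,0,0,0,0,-0.12,100],[0,0,0,0,0,-0.12,100]]]' >/dev/null
$P '[[[0,0,0,0,0,-0.12,100],[0,0,0,0,0,-0.12,100],[0,0,0,0,0,-0.12,100],[0,0,0,0,0,-0.12,100],[0,0,0,0,0,-0.12,100]]]' >/dev/null
python3 -c "
from h import *
go(.499,.0985,.16,170.2);print(bot.get_obs()['q'])"
```

```text
t 6.28 pos [ 0.4651 -0.0369  0.24  ] rot [ 1.7999e+02 -1.7000e-01  1.3719e+02] F [ 0.59  0.25 -0.22] op 0.0854
delta cm [ 6.69 12.24  8.02] rotvec [ 0.001  -0.0028 -0.5761]
[-4.60769722e+00 -6.07318863e+00  8.63978109e-02  9.62847471e+01
  1.09125908e-01  3.82029189e+01]
```

```bash
P="python3 -m pendant"
$P '[[[0,0,0,0,0,-0.12,100],[0,0,0,0,0,-0.12,100],[0,0,0,0,0,-0.12,100],[0,0,0,0,0,-0.12,100],[0,0,0,0,0,-0.09,100]]]' >/dev/null
$P '[[[-1.0,3.3,1.8,0,0,0,100],[-1.0,3.3,1.8,0,0,0,100],[-1.0,3.3,1.8,0,0,0,100],[-1.0,3.3,1.8,0,0,0,100],[0,0,0,0,0,0,100]]]' >/dev/null
python3 -c "
from h import *
go(.499,.0985,.14,170.2)"
```

```text
t 7.12 pos [0.5253 0.09   0.1683] rot [179.81   0.23 171.44] F [-1.09 -0.45 -0.02] op 0.0855
delta cm [2.73 0.44 2.82] rotvec [0.0034 0.004  0.0216]
```

```bash
P="python3 -m pendant"
$P '[[[1.5,0.2,1,0,0,0.02,100],[1.3,0.2,1,0,0,0,100],[0,0,1.0,0,0,0,100],[0,0,0,0,0,0,100]]]' >/dev/null
python3 -c "
from h import *
go(.499,.0985,.06,170.2)"
```

```text
t 7.45 pos [0.4972 0.1006 0.1352] rot [1.7984e+02 7.0000e-02 1.7045e+02] F [-0.17  0.01 -1.13] op 0.0856
delta cm [-0.2  -0.2   7.52] rotvec [0.0027 0.0012 0.0044]
```

```bash
P="python3 -m pendant"
$P '[[[-0.2,-0.2,2.5,0,0,0,100],[0,0,2.5,0,0,0,100],[0,0,2.3,0,0,0,100],[0,0,0,0,0,0,100],[0,0,0,0,0,0,100]]]'
$P '[[[0,0,0,0,0,0,0],[0,0,0,0,0,0,0],[0,0,0,0,0,0,0],[0,0,0,0,0,0,0],[0,0,0,0,0,0,0]]]' 60
$P '[[[0,0,0,0,0,0,0],[0,0,0,0,0,0,0],[0,0,0,0,0,0,0],[0,0,0,0,0,0,0],[0,0,0,0,0,0,0]]]' 60
$P '[[[0,0,-0.5,0,0,0,0],[0,0,-0.5,0,0,0,0],[0,0,-0.5,0,0,0,0],[0,0,0,0,0,0,0],[0,0,0,0,0,0,0]]]' 60
for i in 1 2 3 ; do $P '[[[0,0,0,0,0,0,0]]]' 60; done
```

```text
time: 7.87
ee_pos: [0.5023, 0.0965, 0.0635]
tcp_rot: [179.7, 0.4, 170.4]
wrist_force: [0.5, 0.9, 1.2]
opening: 0.0852
time: 8.28
ee_pos: [0.5055, 0.0962, 0.0697]
tcp_rot: [179.6, 0.8, 170.3]
wrist_force: [-1.2, -0.6, 1.1]
opening: 0.0255
time: 8.7
ee_pos: [0.5054, 0.0963, 0.0702]
tcp_rot: [179.6, 0.8, 170.3]
wrist_force: [-0.3, -0.5, -2.1]
opening: 0.0254
time: 9.12
ee_pos: [0.505, 0.0963, 0.0867]
tcp_rot: [179.6, 0.8, 170.3]
wrist_force: [-0.5, 0.6, -2.1]
opening: 0.0248
time: 9.2
ee_pos: [0.5052, 0.0963, 0.087]
tcp_rot: [179.6, 0.8, 170.3]
wrist_force: [-0.5, 0.0, -1.1]
opening: 0.0252
time: 9.28
ee_pos: [0.5052, 0.0963, 0.087]
tcp_rot: [179.6, 0.8, 170.3]
wrist_force: [-0.3, 0.6, -2.3]
opening: 0.025
time: 9.37
ee_pos: [0.5052, 0.0963, 0.0869]
tcp_rot: [179.6, 0.8, 170.3]
wrist_force: [0.5, -0.8, -2.5]
opening: 0.0252
```

The wrist force is about 2.1 N, so this is the light alloy bracket. I'll put it back and take the other one.

```bash
P="python3 -m pendant"
$P '[[[0,0,0.6,0,0,0,0],[0,0,0.6,0,0,0,0],[0,0,0.4,0,0,0,0],[0,0,0,0,0,0,0]]]' 60
python3 -c "
from h import *
go(.505,.0963,.0702,170.2)"
```

```text
time: 9.7
ee_pos: [0.5058, 0.0965, 0.0698]
tcp_rot: [179.6, 0.9, 170.3]
wrist_force: [-0.4, 0.4, 8.0]
opening: 0.025
t 9.7 pos [0.5058 0.0965 0.0698] rot [179.56   0.86 170.3 ] F [-0.42  0.41  7.98] op 0.025
delta cm [ 0.08 -0.03 -0.04] rotvec [0.0076 0.015  0.0019]
```

```bash
P="python3 -m pendant"
$P '[[[0,0,0,0,0,0,100],[0,0,0,0,0,0,100],[0,0,0,0,0,0,100],[0,0,0,0,0,0,100],[0,0,0,0,0,0,100]]]' 
$P '[[[0,0,-2.5,0,0,0,100],[0,0,-3,0,0,0,100],[0,0,-3,0,0,0,100],[0,0,0,0,0,0,100]]]'
python3 -c "
from h import *
go(.455,-.058,.15,172.2)"
```

```text
time: 10.12
ee_pos: [0.5057, 0.0964, 0.0687]
tcp_rot: [179.6, 0.8, 170.3]
wrist_force: [-0.5, 0.4, 0.1]
opening: 0.0833
time: 10.45
ee_pos: [0.5025, 0.0957, 0.1543]
tcp_rot: [179.7, 0.5, 170.3]
wrist_force: [0.6, -0.1, 0.6]
opening: 0.0856
t 10.45 pos [0.5025 0.0957 0.1543] rot [179.68   0.54 170.31] F [ 0.56 -0.12  0.59] op 0.0856
delta cm [  2.1  -15.95   0.33] rotvec [ 0.0054  0.0095 -0.033 ]
```

```bash
P="python3 -m pendant"
$P '[[[0.5,-3.5,0,0,0.01,-0.03,100],[0.5,-3.5,0,0,0,0,100],[0.5,-3.5,0,0,0,0,100],[0.5,-3.5,0,0,0,0,100],[0,0,0,0,0,0,100]]]'
python3 -c "
from h import *
save('top','t1.png');print([(m['uv'],m['confidence']) for m in bot.mark_of('top','grip_a')])
go(.455,-.058,.06,172.2)"
```

```text
time: 10.87
ee_pos: [0.463, -0.0427, 0.1554]
tcp_rot: [179.6, 0.3, 172.5]
wrist_force: [-0.6, -0.2, -0.4]
opening: 0.0849
[([292.0, 258.7], 0.77)]
t 10.97 pos [ 0.4641 -0.0398  0.1554] rot [179.54   0.3  172.53] F [ 0.39 -0.34  0.13] op 0.0854
delta cm [ 0.72 -2.    9.52] rotvec [0.008  0.0053 0.0058]
```

```bash
P="python3 -m pendant"
$P '[[[0.8,-2.0,2.5,0.008,0.006,0,100],[0,-0.2,2,0,0,0,100],[0,0,0,0,0,0,100]]]'
python3 -c "
from h import *
go(.455,-.058,.055,172.2)"
```

```text
time: 11.22
ee_pos: [0.4551, -0.0592, 0.11]
tcp_rot: [180.0, 0.2, 172.6]
wrist_force: [0.6, -0.6, -0.5]
opening: 0.0851
t 11.22 pos [ 0.4551 -0.0592  0.11  ] rot [1.7997e+02 1.6000e-01 1.7262e+02] F [ 0.58 -0.59 -0.45] op 0.0851
delta cm [0.04 0.11 5.5 ] rotvec [0.0006 0.0028 0.0073]
```

```bash
P="python3 -m pendant"
$P '[[[0,0,2,0,0,0,100],[0,0,2,0,0,0,100],[0,0,1.5,0,0,0,100],[0,0,0,0,0,0,100],[0,0,0,0,0,0,100]]]'
$P '[[[0,0,0,0,0,0,0],[0,0,0,0,0,0,0],[0,0,0,0,0,0,0],[0,0,0,0,0,0,0],[0,0,0,0,0,0,0]]]' 80
$P '[[[0,0,0,0,0,0,0],[0,0,0,0,0,0,0],[0,0,0,0,0,0,0]]]' 80
$P '[[[0,0,-1,0,0,0,0],[0,0,-2,0,0,0,0],[0,0,-2,0,0,0,0],[0,0,0,0,0,0,0],[0,0,0,0,0,0,0]]]' 80
for i in 1 2 ; do $P '[[[0,0,0,0,0,0,0]]]' 80; done
python3 -c "
from h import *
go(.5,-.058,.3,179)"
```

```text
time: 11.63
ee_pos: [0.4577, -0.0544, 0.0561]
tcp_rot: [179.9, 0.3, 172.9]
wrist_force: [-0.5, 0.1, 0.8]
opening: 0.0853
time: 12.05
ee_pos: [0.4605, -0.0533, 0.0613]
tcp_rot: [179.9, 0.6, 173.1]
wrist_force: [1.7, 0.9, 5.7]
opening: 0.0256
time: 12.3
ee_pos: [0.4606, -0.0533, 0.0614]
tcp_rot: [179.9, 0.6, 173.0]
wrist_force: [1.0, -0.3, -1.4]
opening: 0.0251
time: 12.72
ee_pos: [0.4574, -0.0532, 0.1117]
tcp_rot: [179.9, 0.2, 173.0]
wrist_force: [-1.1, -0.1, -6.7]
opening: 0.0251
time: 12.8
ee_pos: [0.4574, -0.0533, 0.1114]
tcp_rot: [179.9, 0.2, 173.0]
wrist_force: [-0.1, -0.1, -5.4]
opening: 0.0252
time: 12.88
ee_pos: [0.457, -0.0532, 0.1105]
tcp_rot: [179.9, 0.1, 173.0]
wrist_force: [-0.5, -0.4, -5.3]
opening: 0.0252
t 12.88 pos [ 0.457  -0.0532  0.1105] rot [1.7990e+02 1.2000e-01 1.7302e+02] F [-0.53 -0.45 -5.27] op 0.0252
delta cm [ -4.36   0.08 -18.94] rotvec [ 0.0016  0.0022 -0.1044]
```

```bash
P="python3 -m pendant"
$P '[[[0,0,-2.5,0,0,-0.035,0],[0,0,-2.5,0,0,-0.035,0],[0,0,-2.5,0,0,-0.035,0],[0,0,-1.5,0,0,0,0],[0,0,0,0,0,0,0]]]' 80
python3 -c "
from h import *
go(.53,.243,.2,179)"
```

```text
time: 13.3
ee_pos: [0.4537, -0.053, 0.1965]
tcp_rot: [179.8, -0.6, 179.3]
wrist_force: [-0.8, -1.0, -4.6]
opening: 0.0254
t 13.3 pos [ 0.4537 -0.053   0.1965] rot [179.84  -0.57 179.32] F [-0.8  -1.02 -4.62] op 0.0254
delta cm [-7.27 29.69 -0.34] rotvec [ 0.0028 -0.0099  0.0056]
```

```bash
P="python3 -m pendant"
$P '[[[-0.7,3.4,0,0,-0.005,0.003,0],[-0.7,3.4,0,0,-0.005,0,0],[-0.7,3.4,0,0,0,0,0],[-0.7,3.4,0,0,0,0,0],[-0.7,3.4,0,0,0,0,0]]]' 80
$P '[[[-0.7,3.2,0,0,0,0,0],[-0.7,3,0,0,0,0,0],[-0.7,2.5,0,0,0,0,0],[-0.7,1.5,0,0,0,0,0],[0,0,0,0,0,0,0]]]' 80
python3 -c "
from h import *
go(.53,.243,.2,179)"
```

```text
time: 13.72
ee_pos: [0.4914, 0.1161, 0.1897]
tcp_rot: [-180.0, -0.3, 178.4]
wrist_force: [0.4, 0.1, -4.9]
opening: 0.025
time: 14.13
ee_pos: [0.5207, 0.2283, 0.1773]
tcp_rot: [-179.8, -0.9, 178.6]
wrist_force: [-1.1, -0.8, -6.5]
opening: 0.025
t 14.13 pos [0.5207 0.2283 0.1773] rot [-179.81   -0.88  178.64] F [-1.06 -0.84 -6.48] op 0.025
delta cm [-0.86  1.48 -2.29] rotvec [-0.0033 -0.0153 -0.0062]
```

```bash
P="python3 -m pendant"
$P '[[[-0.5,1.0,-1.2,0,-0.015,-0.005,0],[-0.4,0.5,-1.0,0,0,0,0],[0,0,0,0,0,0,0],[0,0,0,0,0,0,0]]]' 80
cat > see.py <<'E'
from h import *
import sys
np.set_printoptions(precision=4,suppress=True)
o=bot.get_obs(); k=sys.argv[1]
T=save('top',f't{k}.png');S=save('side',f's{k}.png')
d=.0714; y=np.radians(o["tcp_rot"][2]-180); c=o["ee_pos"]
org=np.array([c[0]+d*np.cos(y),c[1]+d*np.sin(y),c[2]-.0614]); yw=np.degrees(y); print("bracket org by kin",org,yw)
pl=np.array([.664,.241,.12])
Mb,_=pose([0,0,yw]);Mp,_=pose([0,0,-1.])
def ov(n,im,box,s):
    x0,y0,x1,y1=box; g=cv2.resize(im[y0:y1,x0:x1],None,fx=s,fy=s,interpolation=cv2.INTER_CUBIC)
    q=lambda P:tuple(int(round(v)) for v in ((proj(n,P)[0]-[x0,y0]+.5)*s-.5))
    def box3(M,t,col):
        for a in BP[:6]:
            pass
        idx=[0,1,5,2,3,4,0]
        for off in(0,6):
            for i,j in zip(idx[:-1],idx[1:]): cv2.line(g,q(M@BP[i+off]+t),q(M@BP[j+off]+t),col,1)
    box3(Mb,org,(0,255,0))
    for z in(.066,.016): cv2.circle(g,q(Mb@[.0125,0,z]+org),2,(255,255,0),-1)
    for z in(.066,.016,.096,.046): cv2.circle(g,q(Mp@[0,0,z]+pl),2,(255,0,0),-1)
    return g
bt=[int(v) for v in sys.argv[2].split(',')];bs=[int(v) for v in sys.argv[3].split(',')]
a=ov('top',T,bt,400/(bt[2]-bt[0]));b=ov('side',S,bs,400/(bs[2]-bs[0]))
h=max(a.shape[0],b.shape[0]);w=np.zeros((h,800,3),np.uint8);w[:a.shape[0],:400]=a[:,:400];w[:b.shape[0],400:]=b[:,:400]
cv2.imwrite(f'pics/v{k}.png',w[:600,:,::-1])
for n in('top','side'):
    print(n,[(np.round(m['uv'],1),round(m['confidence'],2)) for m in bot.mark_of(n,'claw_a')])
    m=[(np.round(m['extent']),round(m['confidence'],2)) for m in bot.masks_of(n,'bracket_a')];print(m)
go(.5426,.243,.197,179)
E
python3 see.py 2 215,165,295,265 200,260,320,400
```

```text
time: 14.47
ee_pos: [0.5282, 0.2434, 0.1902]
tcp_rot: [-179.5, -0.6, 179.0]
wrist_force: [0.3, 0.2, -5.2]
opening: 0.0254
bracket org by kin [0.5996 0.2422 0.1288] -0.9706065715293448
top [(array([240.9, 213.3]), 0.38)]
[(array([277., 230., 301., 291.]), 0.79), (array([240., 212., 247., 226.]), 0.64)]
side [(array([269.8, 325.2]), 0.92)]
[(array([324., 289., 386., 319.]), 0.92), (array([269., 304., 373., 352.]), 0.81), (array([224., 317., 237., 321.]), 0.6)]
t 14.77 pos [0.5284 0.2433 0.1917] rot [-179.52   -0.54  179.  ] F [ 0.18 -0.08 -5.96] op 0.025
delta cm [-1.42 -0.01 -0.54] rotvec [-0.0084 -0.0094  0.    ]
```

View pics/v2.png

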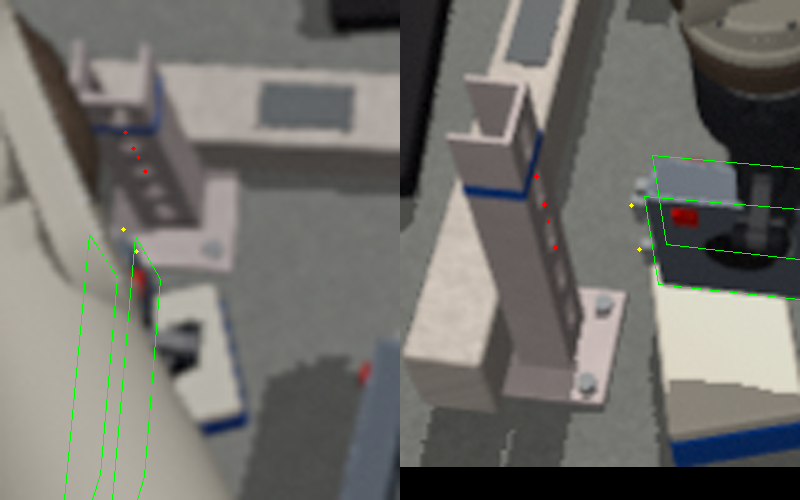

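```bash
python3 - <<'E'
from h import *
S=cv2.imread('pics/s2.png')
x0,y0,s=232,298,11
g=cv2.resize(S[298:352,232:296],None,fx=s,fy=s,interpolation=cv2.INTER_CUBIC)
q=lambda P:tuple(int(round(v)) for v in ((proj('side',P)[0]-[x0,y0]+.5)*s-.5))
Mp,_=pose([0,0,-1.]); pl=np.array([.664,.241,.12])
for z in(.066,.016): 
    for a,b in(((-.0055,0),(.0055,0)),((.0055,0),(.0055,.03)),((.0055,.03),(-.0055,.03)),((-.0055,.03),(-.0055,0))): cv2.line(g,q(Mp@[0,a[0],z+a[1]]+pl),q(Mp@[0,b[0],z+b[1]]+pl),(0,0,255),1)
org=np.array([.5998,.2421,.1303])
for y in(-.003,.003):
  for z in(.066,.016):
    pts=[(0,0),(.0055,0),(.006,-.012),(.0125,-.012),(.0125,.01),(0,.01)]
    cv2.polylines(g,[np.array([q(Mp@[a,y,z+b]+org) for a,b in pts])],True,(0,255,255),1)
cv2.polylines(g,[np.array([q(Mp@[a,.013,b]+org) for a,b in((-.05,0),(0,0),(0,.1),(-.05,.1))])],False,(0,255,0),1)
cv2.imwrite('pics/z2.png',g)
E
```

```text
(no output)
```

View pics/z2.png

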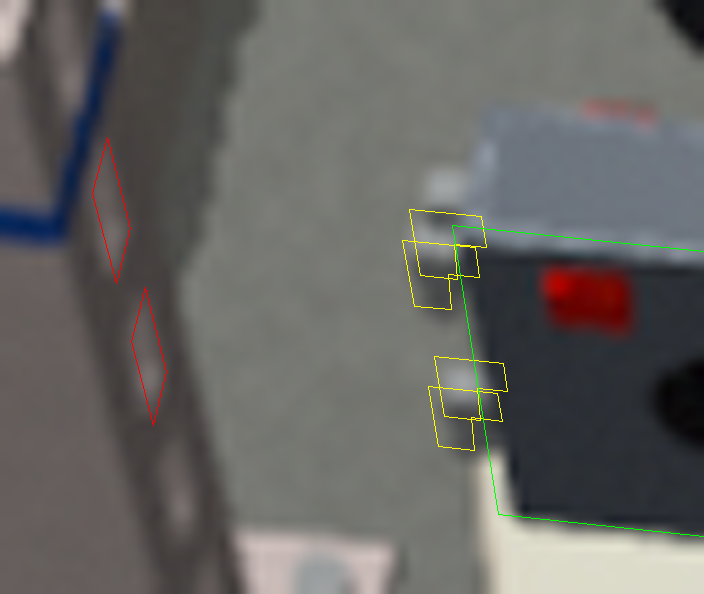

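```bash
sed -i "s/N=R.from_euler('xyz',\[180,0,yaw\]/N=R.from_euler('xyz',[179.9,0.6,yaw]/" h.py
python3 -c "
from h import *
go(.55,.243,.1975,179)"
```

```text
t 14.77 pos [0.5284 0.2433 0.1917] rot [-179.52   -0.54  179.  ] F [ 0.18 -0.08 -5.96] op 0.025
delta cm [-2.16  0.   -0.6 ] rotvec [-0.0101 -0.0199  0.    ]
```

```bash
P="python3 -m pendant"
$P '[[[-0.8,0,-0.4,-0.01,-0.02,0,0],[-0.8,0,-0.3,0,0,0,0],[-0.6,0,0,0,0,0,0],[0,0,0,0,0,0,0]]]' 80
python3 -c "
from h import *
go(.575,.2426,.1975,179)"
```

```text
time: 15.1
ee_pos: [0.5523, 0.2421, 0.1999]
tcp_rot: [179.8, 0.9, 179.0]
wrist_force: [0.0, -0.1, -5.7]
opening: 0.0249
t 15.1 pos [0.5523 0.2421 0.1999] rot [179.79   0.88 178.96] F [ 0.01 -0.08 -5.73] op 0.0249
delta cm [-2.27  0.09  0.28] rotvec [ 0.0019  0.0048 -0.0006]
```

```bash
P="python3 -m pendant"
$P '[[[-0.8,0.05,0.1,0,0.004,0,0],[-0.8,0.05,0.1,0,0,0,0],[-0.5,0,0,0,0,0,0],[0,0,0,0,0,0,0]]]' 80
python3 - <<'E'
from h import *
go(.594,.2422,.1975,179)
o=bot.get_obs();S=save('side','s3.png')
x0,y0,s=226,290,10
g=cv2.resize(S[290:350,226:296],None,fx=s,fy=s,interpolation=cv2.INTER_CUBIC)
q=lambda P:tuple(int(round(v)) for v in ((proj('side',P)[0]-[x0,y0]+.5)*s-.5))
Mp,_=pose([0,0,-1.]); pl=np.array([.664,.241,.12])
for z in(.066,.016): 
    cv2.polylines(g,[np.array([q(Mp@[0,a,z+b]+pl) for a,b in((-.0055,0),(.0055,0),(.0055,.03),(-.0055,.03))])[:, ::1]],True,(255,0,0),1)
c=o["ee_pos"]; org=c+[.0686,-.0012,-.0614]
for z in(.066,.016):
    pts=[(0,0),(.0055,0),(.006,-.012),(.0125,-.012),(.0125,.01),(0,.01)]
    cv2.polylines(g,[np.array([q(Mp@[a,.003,z+b]+org) for a,b in pts])],True,(255,255,0),1)
cv2.polylines(g,[np.array([q(Mp@[a,.013,b]+org) for a,b in((-.05,0),(0,0),(0,.1),(-.05,.1))])],False,(0,255,0),1)
cv2.imwrite('pics/z3.png',g[:,:,::-1])
E
```

```text
time: 15.43
ee_pos: [0.5751, 0.2423, 0.1984]
tcp_rot: [179.7, 0.7, 178.9]
wrist_force: [0.2, -0.3, -5.4]
opening: 0.025
t 15.43 pos [0.5751 0.2423 0.1984] rot [179.75   0.73 178.92] F [ 0.23 -0.31 -5.39] op 0.025
delta cm [-1.89  0.03  0.11] rotvec [ 0.0026  0.0023 -0.0014]
```

View pics/z3.png

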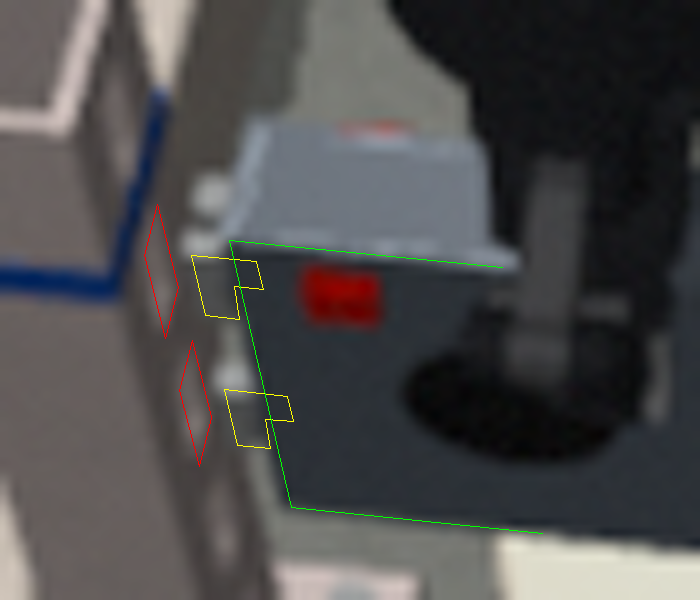

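```bash
P="python3 -m pendant"
$P '[[[-0.6,0,0.1,0,0.002,0,0],[-0.6,0,0,0,0,0,0],[0,0,0,0,0,0,0]]]' 80
$P '[[[-0.3,0,0,0,0,0,0],[-0.2,0,0,0,0,0,0]]]' 80
$P '[[[-0.2,0,0,0,0,0,0],[-0.2,0,0,0,0,0,0]]]' 80
python3 -c "
from h import *
go(.5955,.2422,.1975,179)"
```

```text
time: 15.73
ee_pos: [0.587, 0.2421, 0.1974]
tcp_rot: [179.8, 0.5, 178.9]
wrist_force: [-1.8, 0.9, -4.8]
opening: 0.0252
time: 15.9
ee_pos: [0.5916, 0.242, 0.1975]
tcp_rot: [179.8, 0.5, 179.0]
wrist_force: [-2.6, -1.0, -4.4]
opening: 0.0252
time: 16.07
ee_pos: [0.5944, 0.2419, 0.1975]
tcp_rot: [179.8, 0.3, 179.0]
wrist_force: [-16.5, -1.3, -0.8]
opening: 0.0248
t 16.07 pos [0.5944 0.2419 0.1975] rot [179.78   0.28 178.98] F [-16.48  -1.26  -0.83] op 0.0248
delta cm [-0.1   0.03  0.  ] rotvec [ 0.002  -0.0056 -0.0003]
```

```bash
P="python3 -m pendant"
$P '[[[0.05,0,0.2,0,0.003,0,0],[0,0,0.2,0,0,0,0]]]' 80
$P '[[[0,0,0.2,0,0,0,0],[0,0,0,0,0,0,0]]]' 80
python3 -c "
from h import *
go(.5944,.2422,.1895,179)"
```

```text
time: 16.23
ee_pos: [0.5935, 0.2421, 0.1942]
tcp_rot: [179.8, 0.1, 179.0]
wrist_force: [-4.1, 0.3, -3.7]
opening: 0.0254
time: 16.4
ee_pos: [0.5934, 0.2422, 0.1919]
tcp_rot: [179.8, 0.0, 179.0]
wrist_force: [-4.0, 0.2, -4.9]
opening: 0.0249
t 16.4 pos [0.5934 0.2422 0.1919] rot [1.7976e+02 5.0000e-02 1.7902e+02] F [-3.98  0.17 -4.92] op 0.0249
delta cm [-0.1   0.    0.24] rotvec [ 0.0024 -0.0096  0.0003]
```

```bash
P="python3 -m pendant"
$P '[[[0,0,0.15,0,-0.005,0,0],[0,0,0.1,0,-0.003,0,0],[0,0,0,0,0,0,0]]]' 80
python3 -c "
from h import *
go(.5944,.2422,.1895,179)"
```

```text
time: 16.65
ee_pos: [0.5935, 0.2423, 0.1893]
tcp_rot: [179.8, 0.6, 179.0]
wrist_force: [-3.4, 0.4, -3.4]
opening: 0.0254
t 16.65 pos [0.5935 0.2423 0.1893] rot [179.75   0.58 179.02] F [-3.4   0.36 -3.44] op 0.0254
delta cm [-0.09 -0.   -0.02] rotvec [ 0.0026 -0.0004  0.0003]
```

```bash
P="python3 -m pendant"
$P '[[[0,0,0,0,0,0,70],[0,0,0,0,0,0,70],[0,0,0,0,0,0,70],[0,0,0,0,0,0,70],[0,0,0,0,0,0,70]]]'
python3 - <<'E'
from h import *
go(.5944,.2422,.27,179)
S=save('side','s4.png')
cv2.imwrite('pics/z4.png',cv2.resize(S[265:385,205:365],None,fx=5,fy=5,interpolation=cv2.INTER_CUBIC)[:,:,::-1])
E
```

```text
time: 17.07
ee_pos: [0.596, 0.2425, 0.1924]
tcp_rot: [179.6, 1.0, 179.0]
wrist_force: [0.7, -0.7, -0.0]
opening: 0.0599
t 17.07 pos [0.596  0.2425 0.1924] rot [179.62   1.04 178.99] F [ 0.7  -0.71 -0.04] op 0.0599
delta cm [ 0.01  0.01 -7.77] rotvec [ 0.0048  0.0077 -0.0002]
```

View pics/z4.png

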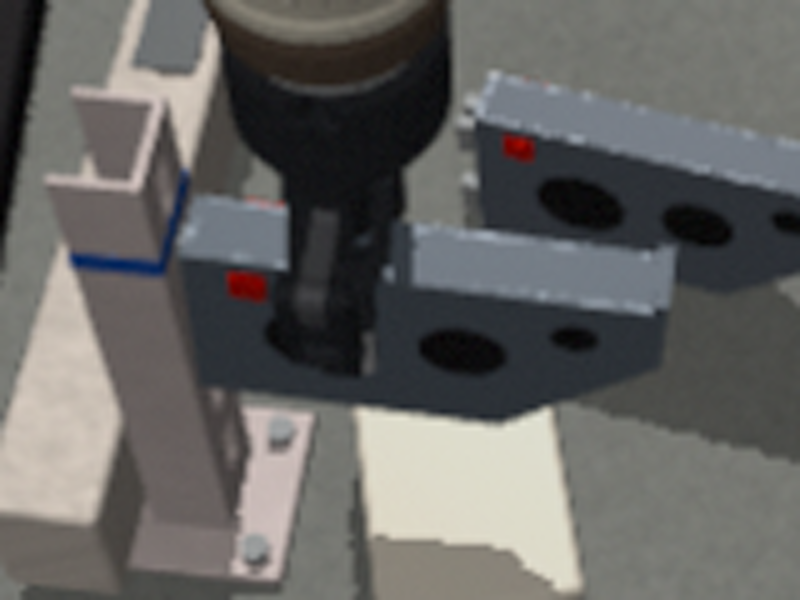

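```bash
P="python3 -m pendant"
$P '[[[0,0,-2,0,0,0,70],[0,0,-2.5,0,0,0,70],[0,0,-2.5,0,0,0,70],[0,0,-2,0,0,0,70],[0,0,0,0,0,0,70]]]'
$P '[[[-1.3,0,0,0,0.006,0,0],[-1.3,0,0,0,0,0,0],[-1,0,0,0,0,0,0],[0,0,0,0,0,0,0],[0,0,0,0,0,0,0]]]' 40
python3 -c "
from h import *
go(.636,.2415,.24,179)"
```

```text
time: 17.53
ee_pos: [0.5936, 0.2414, 0.2846]
tcp_rot: [179.7, 0.9, 179.0]
wrist_force: [-0.1, -0.3, 0.2]
opening: 0.0597
time: 17.95
ee_pos: [0.6316, 0.2411, 0.2863]
tcp_rot: [179.6, 0.8, 179.0]
wrist_force: [-0.6, 0.1, 0.0]
opening: 0.0003
t 17.95 pos [0.6316 0.2411 0.2863] rot [179.6    0.78 178.99] F [-0.63  0.08  0.04] op 0.0003
delta cm [-0.38  0.01  4.64] rotvec [ 0.0051  0.0031 -0.0002]
```

Now descend to near contact and feel for the top.

```bash
P="python3 -m pendant"
$P '[[[-0.4,0,2,0,0.01,0,0],[0,0,1.8,0,0,0,0],[0,0,0.8,0,0,0,0],[0,0,0,0,0,0,0]]]' 40
$P '[[[0,0,0.3,0,0,0,0],[0,0,0.3,0,0,0,0],[0,0,0.3,0,0,0,0]]]'
python3 -c "
from h import *
go(.636,.2415,.22,179)"
```

```text
time: 18.28
ee_pos: [0.6346, 0.2415, 0.2383]
tcp_rot: [179.6, 0.2, 179.0]
wrist_force: [-0.2, 0.2, 0.3]
opening: -0.0001
time: 18.53
ee_pos: [0.6335, 0.2417, 0.2301]
tcp_rot: [179.6, 0.2, 179.0]
wrist_force: [-0.5, -0.8, 0.2]
opening: -0.0002
t 18.53 pos [0.6335 0.2417 0.2301] rot [179.57   0.24 179.02] F [-0.46 -0.82  0.17] op -0.0002
delta cm [-0.25 -0.02  1.01] rotvec [ 0.0057 -0.0063  0.0004]
```

```bash
P="python3 -m pendant"
for i in 1 2; do $P '[[[-0.15,0,0.2,0,0,0,0],[0,0,0.15,0,0,0,0]]]'; done
for i in 1 2; do $P '[[[-0.05,0,0.2,0,0,0,0],[0,0,0.1,0,0,0,0]]]'; done
```

```text
time: 18.7
ee_pos: [0.6351, 0.2419, 0.2271]
tcp_rot: [179.5, 0.3, 179.0]
wrist_force: [0.5, -0.1, 0.6]
opening: 0.0
time: 18.87
ee_pos: [0.6364, 0.2421, 0.2252]
tcp_rot: [179.5, 0.4, 179.0]
wrist_force: [-3.0, -1.5, 8.8]
opening: -0.0004
time: 19.03
ee_pos: [0.6368, 0.2423, 0.2239]
tcp_rot: [179.4, 0.5, 179.1]
wrist_force: [-1.6, -0.2, 2.7]
opening: -0.0002
time: 19.2
ee_pos: [0.6374, 0.2424, 0.2219]
tcp_rot: [179.4, 0.5, 179.1]
wrist_force: [0.2, -1.0, 0.4]
opening: 0.0002
```

```bash
P="python3 -m pendant"
for i in 1 2 3; do $P '[[[0,0,0.15,0,0,0,0],[0,0,0.1,0,0,0,0]]]'; done
```

```text
time: 19.37
ee_pos: [0.6379, 0.2424, 0.2193]
tcp_rot: [179.4, 0.6, 179.1]
wrist_force: [-0.9, -0.3, 4.7]
opening: 0.0003
time: 19.53
ee_pos: [0.638, 0.2425, 0.2191]
tcp_rot: [179.3, 0.7, 179.1]
wrist_force: [-4.0, -0.4, 7.6]
opening: -0.0002
time: 19.7
ee_pos: [0.638, 0.2426, 0.2192]
tcp_rot: [179.2, 0.9, 179.0]
wrist_force: [-2.7, -0.5, 4.5]
opening: 0.0001
```

```bash
P="python3 -m pendant"
$P '[[[0,0,0.5,0,-0.005,0,0],[0,0,0.5,0,0,0,0]]]'
$P '[[[0,0,0.7,0,0,0,0],[0,0,0.7,0,0,0,0]]]'
```

```text
time: 19.87
ee_pos: [0.638, 0.2429, 0.2187]
tcp_rot: [179.0, 1.8, 179.0]
wrist_force: [-11.4, -5.0, 31.4]
opening: 0.0
time: 20.03
ee_pos: [0.6381, 0.2431, 0.2186]
tcp_rot: [178.6, 2.6, 179.0]
wrist_force: [-14.2, -5.4, 38.6]
opening: 0.0003
```

Firm stop at the home height under 38 N. I'll back off and check the result.

```bash
P="python3 -m pendant"
$P '[[[0,0,-1,0.01,0.02,0,0],[0,0,-2.5,0.01,0.01,0,0],[0,0,-3,0,0,0,0],[0,0,-2,0,0,0,0],[0,0,0,0,0,0,0]]]'
$P '[[[3,0,0,0,0,0,0],[3.5,0,0,0,0,0,0],[3.5,0,0,0,0,0,0],[3.5,0,0,0,0,0,0],[0,0,0,0,0,0,0]]]'
$P '[[[3,0,-1,0,0,0,0],[3.5,0,-1,0,0,0,0],[3.5,0,-1,0,0,0,0],[3.5,0,0,0,0,0,0],[0,0,0,0,0,0,0]]]'
python3 - <<'E'
from h import *
go(.3,.24,.3,179)
S=save('side','s5.png');T=save('top','t5.png')
a=cv2.resize(S[265:385,205:365],(600,450),interpolation=cv2.INTER_CUBIC)
x0,y0,s=205,265,3.75
q=lambda P:tuple(int(round(v)) for v in ((proj('side',P)[0]-[x0,y0]+.5)*s-.5))
Mp,_=pose([0,0,-1.]);pl=np.array([.664,.241,.12])
for y in(.013,): cv2.polylines(a,[np.array([q(Mp@[u,y,v]+pl) for u,v in((0,0),(0,.1),(-.18,.1),(-.18,.062),(-.12,0))])],True,(0,255,0),1)
cv2.imwrite('pics/z5.png',a[:,:,::-1])
for n in('top','side'): print(n,[(m['extent'],round(m['confidence'],2)) for m in bot.masks_of(n,'bracket_a')])
E
```

```text
time: 20.45
ee_pos: [0.6346, 0.2413, 0.3082]
tcp_rot: [179.8, 0.9, 179.0]
wrist_force: [-0.1, 0.1, 0.8]
opening: 0.0
time: 20.87
ee_pos: [0.4985, 0.2435, 0.2934]
tcp_rot: [-179.9, 0.3, 178.9]
wrist_force: [-0.9, -0.5, 0.0]
opening: -0.0001
time: 21.28
ee_pos: [0.3574, 0.245, 0.3156]
tcp_rot: [-179.6, -0.1, 178.8]
wrist_force: [-1.0, -0.7, -0.0]
opening: -0.0001
t 21.28 pos [0.3574 0.245  0.3156] rot [-1.7960e+02 -1.1000e-01  1.7879e+02] F [-1.   -0.68 -0.02] op -0.0001
delta cm [ 5.73 -0.61  1.58] rotvec [-0.0088 -0.0124 -0.0036]
top [([230.0, 190.0, 252.1, 255.3], 0.94), ([278.6, 234.3, 299.0, 288.5], 0.69)]
side [([300.5, 280.9, 384.4, 326.8], 0.92), ([239.8, 308.2, 335.6, 352.5], 0.72)]
```

View pics/z5.png

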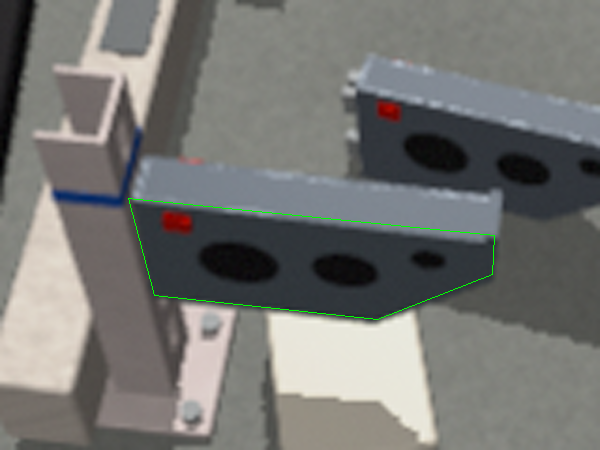

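View pics/s5.png

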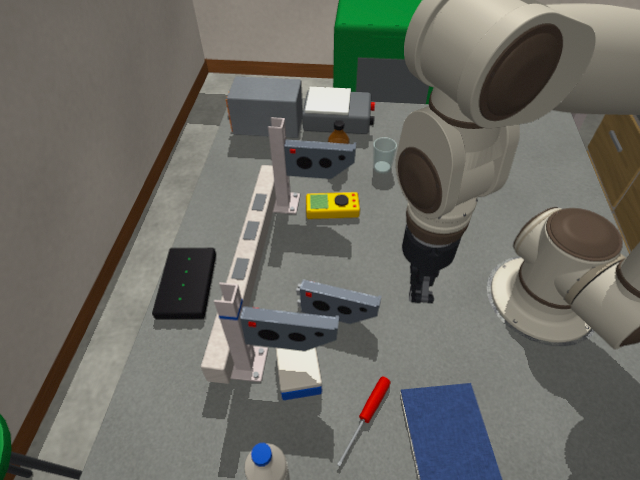

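The bracket outline matches home. The red tab looks too far from the upright, though, so I'll measure the catch numerically against the hung bracket and the earlier pictures.

```bash
cat > tab.py <<'E'
from h import *
import sys
def tab(f,p,z,lab):
    S=cv2.imread('pics/'+f)[:,:,::-1].astype(float) if isinstance(f,str) else f.astype(float)
    M,t=pose(p,z); c=proj('side',M@[-.012,.0135,.089]+t)[0]
    w=np.clip(S[:,:,0]-1.5*np.maximum(S[:,:,1],S[:,:,2]),0,None)
    v,u=np.mgrid[:480,:640]; w=w*((abs(u-c[0])<9)&(abs(v-c[1])<7)); 
    uv=(np.array([(w*u).sum(),(w*v).sum()])/w.sum())
    o,d=ray('side',uv); n=M@[0,1,0]; P=o+d*(n@(t+n*.0135-o))/(n@d); print(lab,uv.round(2),"tab in bracket frame mm",((P-t)@M*1000).round(1))
if __name__=="__main__":
    tab('s0.png',(.572,.0865,-9.8),0,"L out")
    tab('s0.png',(.5304,-.0705,-7.8),0,"R out")
    tab('s2.png',(.5970,.2421,-1),.1303,"held out")
    tab('s3.png',(.6437,.2411,-1),.137,"held out2")
    tab('s4.png',(.664,.241,-1),.127,"hanging")
    tab('s5.png',(.664,.241,-1),.12,"now")
    tab('s0.png',(.6566,-.258,-1),.12,"hung"); 
    r=fit({n:[m for m in bot.masks_of(n,'bracket_a') if (m['extent'][0]<260)][0]['pixels'].astype(np.float32) for n in('top','side')},[.664,.241,-1],.12); print(r)
    r=fit({n:[m for m in bot.masks_of(n,'bracket_a') if (m['extent'][0]<260)][0]['pixels'].astype(np.float32) for n in('side',)},[.664,.241,-1],.12); print(r)
E
python3 tab.py
```

```text
L out [308.38 294.03] tab in bracket frame mm [-18.2  13.5  86.1]
R out [334.71 241.69] tab in bracket frame mm [-22.8  13.5  88. ]
held out [284.8 324.5] tab in bracket frame mm [-18.4  13.5  81.8]
held out2 [259.61 319.07] tab in bracket frame mm [-19.1  13.5  85.2]
hanging [252.38 321.33] tab in bracket frame mm [-24.8  13.5  84.8]
now [251.32 323.69] tab in bracket frame mm [-21.7  13.5  82.6]
hung [292.32 150.45] tab in bracket frame mm [-22.2  13.5  88.2]
(array([ 0.66177086,  0.24344723, -0.91157054]), np.float64(0.1389675736427307))
(array([ 0.66237556,  0.24376624, -1.39955566]), np.float64(0.06697583198547363))
```

```bash
cat > holes.py <<'E'
from h import *
def pts(f,p,z,lab):
    S=cv2.imread('pics/'+f)[:,:,::-1].astype(float); M,t=pose(p,z); out=[]
    big=cv2.resize(S.astype(np.float32),None,fx=4,fy=4,interpolation=cv2.INTER_CUBIC)
    poly=np.array([proj('side',M@[a,.013,b]+t)[0] for a,b in((-.002,.004),(-.002,.094),(-.17,.092),(-.17,.066),(-.118,.006))])
    m=np.zeros((480*4,640*4),np.uint8); cv2.fillPoly(m,[np.round((poly+.5)*4-.5).astype(int)],1)
    red=((big[:,:,0]>1.8*np.maximum(big[:,:,1],8))&(big[:,:,0]>60)&(m>0)).astype(np.uint8)
    g=big.max(2); thr=.5*np.median(g[(m>0)&(red==0)])
    dk=((g<thr)&(m>0)).astype(np.uint8)
    n=M@[0,1,0]
    for k,w,N in(("red",red,1),("dark",dk,3)):
        c,l,st,ce=cv2.connectedComponentsWithStats(w)
        for i in sorted(1+np.argsort(-st[1:,4])[:N],key=lambda i:ce[i][0]):
            uv=(ce[i]+.5)/4-.5; o,d=ray('side',uv); P=o+d*(n@(t+n*.013-o))/(n@d)
            out.append((k,st[i,4],((P-t)@M*1000).round(1)[[0,2]].tolist()))
    print(lab,out)
pts('s0.png',(.572,.0865,-9.8),0,"L out")
pts('s5.png',(.572,.0865,-9.8),0,"L now")
pts('s0.png',(.5304,-.0705,-7.8),0,"R out")
pts('s0.png',(.6566,-.258,-1),.12,"hung")
pts('s4.png',(.663,.2425,-1),.127,"hanging")
pts('s5.png',(.663,.2425,-1),.12,"now")
E
python3 holes.py
```

```text
L out [('red', np.int32(488), [-18.0, 84.5]), ('dark', np.int32(1913), [-46.9, 50.5]), ('dark', np.int32(1278), [-101.6, 54.3]), ('dark', np.int32(321), [-143.6, 74.4])]
L now [('red', np.int32(479), [-17.7, 84.4]), ('dark', np.int32(1901), [-46.5, 50.1]), ('dark', np.int32(1277), [-101.5, 54.5]), ('dark', np.int32(329), [-143.2, 74.9])]
R out [('red', np.int32(423), [-22.8, 86.4]), ('dark', np.int32(1913), [-51.4, 52.2]), ('dark', np.int32(1269), [-106.2, 57.2]), ('dark', np.int32(324), [-148.0, 78.2])]
hung [('red', np.int32(459), [-21.8, 86.9]), ('dark', np.int32(2250), [-50.5, 51.1]), ('dark', np.int32(1443), [-105.3, 55.8]), ('dark', np.int32(378), [-147.1, 76.7])]
hanging [('red', np.int32(659), [-26.8, 84.6]), ('dark', np.int32(3016), [-54.1, 58.1]), ('dark', np.int32(1744), [-105.6, 52.5]), ('dark', np.int32(453), [-148.3, 71.3])]
now [('red', np.int32(695), [-21.7, 83.7]), ('dark', np.int32(2554), [-49.5, 49.4]), ('dark', np.int32(1677), [-104.6, 52.6]), ('dark', np.int32(420), [-147.0, 72.3])]
```

Measured from the tab to the arm's holes, the spacing is now 27.8 / 82.9 / 125.3 mm. The hung, locked bracket gives 28.7 / 83.5 / 125.3. While mine hung loosely the last two were about 4 mm shorter, so the catch has snapped out. The light bracket stands where it was, so I'm handing in.

```bash
python3 -c "
from workcell import bot
print(bot.get_obs()['time'],bot.get_obs()['wrist_force']);print(bot.job_done())"
```

```text
21.6333 [-0.38165706  0.02299995  0.37935848]
the job is handed in; nothing more can be done
None
```

The heavy steel bracket is hanging on the free upright, fully home and level with the other one, and its catch has snapped in. I handed the job in at 21.6 s.

- **Choosing the bracket:** I lifted the left bracket first. It pulled about 2 N, so it was the alloy one and I set it back on its spot. The right one pulled about 5.4 N, so that was the steel one.
- **Hanging:** I hooked its claws in about 16 mm above home, lowered it about 8 mm and let go. It hung there by itself.
- **Pressing:** I pressed it down about 26–28 mm from the upright. It stopped firmly with the top measured at about 219 mm, against 220 mm expected. The largest wrist force I read was 31–39 N upward, through the fingertips.

**Last checks:**
- **Fit:** the outline in the side view matches the home position.
- **Catch:** an eyeballed reading of the red tab against the rear edge first suggested the catch was still in. Measured from the holes in the arm, the tab is within 1 mm of its place on the bracket that was already hung. It was about 4 mm further in while hanging loosely, so I take it as locked.
- **Light bracket:** it stands upright, within 0.5 mm of where it started.
- **Other things:** in the last side picture the meter, tip box, screwdriver, beaker and bottles look undisturbed. I judged those by eye only.
- **Robot:** it was clear of everything, with no contact force.

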